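# Build the sieve stack on the shaker

### The job

Build the test-sieve stack on the round shaker: first the receiver pan, turned so that its two orange lugs drop fully into the two notches of the shaker's collar, then the fine blue-banded sieve on the pan, the coarse yellow-banded sieve on the blue one, and last the lid. Each part must nest fully into the one below, upright. The red-banded sieve, the small brown bottle and the little vial are not needed: leave them standing where they are.

Things in the scene. Friction and masses are not known exactly. Their poses are not given: they have to be found in the camera images.
- shaker: fixed round grey shaker, 96 mm across, flat deck 35 mm above the bench. On the deck an aluminium collar (inner diameter 57, outer about 79, 10 mm high, top 45 mm above the bench) cut through by two opposite notches, 12 mm wide, marked orange, on the +y and -y sides of its own frame. Origin: centre of the underside, on the bench; z up.
- pan: steel cup, outer diameter 52, inner 46, 36 mm high, 90 g; two orange lugs at its +y and -y sides (8 wide, 8 high from the underside, out to 35 mm from the axis). Origin: centre of underside, z up. Seated: flat on the deck inside the collar, a lug in each notch, either way round; else the lugs ride on the collar 10 mm too high. Grip the wall clear of the lugs, over 10 mm up, to clear the collar.
- blue_sieve: fine sieve, steel with blue band and rim, 80 g, round. Outer diameter 52, 30 mm high: lowest 6 mm a narrower skirt (diameter 41, tapering to 37 at the foot), above it the 24 mm ring, open at the top (inner diameter 46, 18 mm deep). Origin: centre of the skirt's underside; z up. Nested on the pan its origin is 30 mm above the pan's origin.
- yellow_sieve: coarse sieve with yellow band and rim and a wide mesh; same shape, size, weight and origin as the blue one. Nested on another sieve its origin is 24 mm above that sieve's origin.
- red_sieve: sieve with red band and rim, same shape and size as the blue one; not needed, stays where it stands.
- lid: steel lid with black knob, 70 g: skirt as on the sieves (6 mm high, diameter 41), disc of diameter 52 from 6 to 11 mm height, round knob of diameter 18 from 11 to 33 mm height. Origin: centre of the skirt's underside; z up. Nested on a sieve its origin is 24 mm above that sieve's origin.
- control_bottle: small brown bottle with a red cap, 33 mm diameter, 62 mm high, standing loose on the bench; bystander. Origin: centre of the underside.
- vial: little white vial with a purple cap, 25 mm diameter, 46 mm high, standing loose on the bench; bystander. Origin: centre of the underside.
Things that resemble listed ones, but are neither listed nor needed, are in the scene too. What is shaped like the yellow_sieve but green is not meant.

How it is judged:
By the outcome, as a careful person would: the job done as asked, in the order asked, and still so for the second after the job is handed in, with the robot touching nothing.
It also fails if it takes over 90 s, if anything falls off the work surface, if the arm or the gripper's body presses on something with over 40 N, if the wrist force passes 120 N, or if a joint passes its speed limit or range.

### The arm

A 6-joint arm with a two-finger parallel gripper is mounted at the origin on a cart in front of the work surface, level with it; the furniture and walls round the work are solid. World frame = base frame: x ahead of the robot, y to its left, z up, the work surface at z = 0. Lengths are in m, angles in rad, forces in N, time in s.
With the tool pointing down it reaches from about 0.375 to 0.9 m from the base axis. Payload 3.1 kg.
Tool frame: the origin (TCP) lies midway between the tips of the shut fingers; the grasp point (between the pads) lies 19 mm behind it (manip.grasp_offset is the distance from the TCP to the grasp point, in m); z points along the fingers, y is the line along which they close (so a half turn about z gives the same grasp; the last joint's range is limited). The gripper opens to 85 mm and grips with 20 to 120 N. Pads are 22 mm wide; open, the fingers measure 114 mm over their backs; the gripper's body (76 mm by 85 mm) begins 54 mm behind the grasp point. The pads swing forward as they close: fully open they stand 13 mm farther back than shut.
Start: joints at [1.065, 0.527, 1.433, -0, 1.181, -0.178], TCP at [0.201, 0.592, 0.231] pointing down, gripper open.
Joint ranges: [-3.08, 3.08], [-0.75, 2.2], [0.22, 2.44], [-1.43, 4.57], [0, 2.65], [-2.85, 2.85]. Speed limits (rad/s): [2.79, 2.79, 3.14, 3.14, 3.14, 3.14].

### API

Orientations are given as a unit quaternion [x, y, z, w].
In Python, from station import sensors, cams, order, manip gives the robot as it stands.
- The arm moves only by the tool move_arm, never from a script. Its argument "targets" is a list of rows, each an object of numbers: "dx", "dy", "dz": the shift along the world's x, y, z normalised to -1 to 1, where 1 is 25 mm; "rx", "ry", "rz": the turn, a rotation vector about the world's x, y, z normalised to -1 to 1, where 1 is 30 degrees. A call has exactly 10 rows; each row shifts and turns the commanded pose from where the row before left it; what a row does not reach is not made up. A row lasts 1/8 s, in which the tool goes at most 62.5 mm and 10.7 degrees, less where a joint would pass 70% of its speed; a pose out of reach is approached as far as the arm can. A call with a number of a shift or a turn outside -1 to 1 is refused whole. A call with a gripper value outside its range is refused whole. "claw" is the opening in per cent of the stroke, from 0 (shut) to 100 (fully open), set as the call begins (left out, the last holds). The fingers move at their own pace and stop on an object; "newtons" is the grip in N (left out, the last holds). Time passes only in rows, so rows that do not move let the fingers close, or fill a call up. It gives the time, the measured TCP pose, the force, the opening and the grip force at its end, in the units of the state.
- sensors.sense(): the state, without advancing time (a new reading comes with each control period).
- cams.snapshot(name): name is "scene" or "top"; returns the picture (420x560x3 uint8, red, green, blue); there is no depth.
- cams.camera_model(name): a dict with "fx", "fy", "cx", "cy" (pixels), "extrinsics" (4x4, takes a point from world to camera coordinates). Camera axes: x right, y down, z forward; pixel columns grow to the right and rows downward; lengths in m; the calibration is good to about 2 mm. A picture is of the moment at which its call begins. camera_model takes no time and is no camera call.
- order.sign_off(): hands the job in; it is judged then, once.
The state is a dict: "t": time; "q": joint angles; "qd": joint speeds; "tau": joint torques, N m; "tcp_pos": TCP position; "tool_rot": TCP orientation; "force": force on the tool from outside, world axes, zero at the start; "ft_torque": the same for the moment, N m; "finger_gap": opening from 0.0 (shut) to 1.0 (fully open); "gripper_force": force on a finger pad.
Only numpy, scipy, OpenCV 4.12 (cv2) and the standard library are available. Lean on these libraries where they do the work, as an engineer would, in place of code of your own. Each camera call takes 0.05 s, during which the arm holds its last target. There are 200 camera calls.

## Working session

There is one attempt and no reset: what is moved stays moved. The work goes in short steps, Python scripts to look and compute and a tool call to move; the robot and the scene stay as the last step left them, time stands still between calls to the robot, and variables do not carry over. Pictures are saved under pics/ and viewed, at most 14 in all, crops included, and the job is handed in when it is done.

Besides the shell and the picture viewer there is one more tool, called after "Emit:" as a command line: name --argument value ..., lists and objects as JSON in quotes. move_arm: Moves the arm, as the interface text tells. Scaled input: -1 to 1 covers 25 mm each way for a shift and 30 degrees each way for a turn. Its arguments: {"type":"object","properties":{"targets":{"type":"array"},"claw":{"type":"number"},"newtons":{"type":"number"}},"required":["targets"]}

```bash
ls; mkdir -p pics
python3 - <<'E'
from station import sensors,cams,order,manip
import cv2,numpy as np
for n in("scene","top"):
    im=cams.snapshot(n); np.save(f"pics/{n}0.npy",im); cv2.imwrite(f"pics/{n}0.png",im[:,:,::-1])
    m=cams.camera_model(n); print(n,m["fx"],m["cx"],m["cy"],np.round(m["extrinsics"],3).tolist())
s=sensors.sense();print(s["t"],s["tcp_pos"],s["tool_rot"],s["finger_gap"],manip.grasp_offset)
E
```

```text
pics
scene 544.4180076707223 282.9656753286195 205.9833904465103 [[-0.495, -0.869, 0.007, 0.234], [-0.563, 0.314, -0.764, 0.345], [0.662, -0.382, -0.645, 0.528], [0.0, 0.0, 0.0, 1.0]]
top 437.04459226572226 271.6524412391864 209.54367817081445 [[0.026, -0.999, 0.027, -0.065], [-0.98, -0.031, -0.197, 0.556], [0.197, -0.021, -0.98, 0.793], [0.0, 0.0, 0.0, 1.0]]
0.1 [0.20086381 0.5911516  0.2304233 ] [ 1.63146271e-01  9.86601390e-01 -9.38631891e-04 -3.31342217e-04] 1.002433432857322 0.0187
```

View pics/scene0.png

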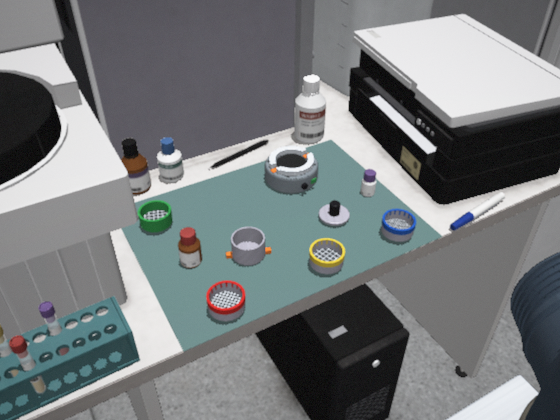

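View pics/top0.png

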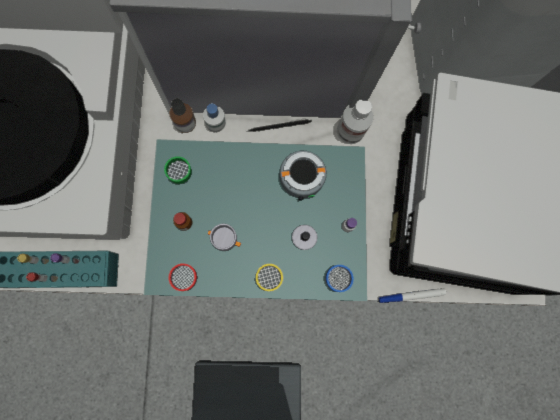

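The scene view shows the shaker (291,168), pan (248,245), yellow (327,255), blue (398,225) and lid (334,213). In the top view the pan is at (224,237) with lugs at (210,233) and (238,244), the collar is at (303,172), yellow at (269,278), blue at (339,278) and the lid at (304,237). Next I'll make zoomed crops.

```bash
cat > h.py <<'E'
import cv2,numpy as np
from station import sensors,cams,order,manip
def snap(n): return cams.snapshot(n)
def ray(n,uv,z):
    m=cams.camera_model(n);E=np.array(m["extrinsics"]);R,t=E[:3,:3],E[:3,3]
    uv=np.atleast_2d(np.float64(uv));d=np.c_[(uv[:,0]-m["cx"])/m["fx"],(uv[:,1]-m["cy"])/m["fy"],np.ones(len(uv))]@R
    o=-R.T@t;s=(z-o[2])/d[:,2];return (o+d*s[:,None])[:,:2]
def px(n,p):
    m=cams.camera_model(n);E=np.array(m["extrinsics"]);c=E[:3,:3]@np.array(p)+E[:3,3]
    return np.array([m["fx"]*c[0]/c[2]+m["cx"],m["fy"]*c[1]/c[2]+m["cy"]])
def circ(P):
    A=np.c_[2*P,np.ones(len(P))];x=np.linalg.lstsq(A,(P**2).sum(1),rcond=None)[0]
    return x[:2],np.sqrt(x[2]+x[:2]@x[:2])
def hsv(im): return cv2.cvtColor(im,cv2.COLOR_RGB2HSV)
HUE={"blue":(105,125,120),"yellow":(22,34,120),"red":(0,6,120),"orange":(7,18,130)}
def mask(im,c):
    lo,hi,s=HUE[c];return cv2.inRange(hsv(im),(lo,s,60),(hi,255,255))
def crop(im,u,v,r,k): return cv2.resize(im[v-r:v+r,u-r:u+r],None,fx=k,fy=k,interpolation=cv2.INTER_NEAREST)
E
python3 - <<'E'
from h import *
S=np.load("pics/scene0.npy");T=np.load("pics/top0.npy")
r1=np.hstack([crop(T,224,237,25,5),crop(T,303,172,25,5),crop(T,304,237,25,5)])
r2=np.hstack([crop(S,248,245,25,5),crop(S,291,165,25,5),crop(S,334,213,25,5)])
cv2.imwrite("pics/c1.png",np.vstack([r1,r2])[:,:,::-1])
for n,im,cs in(("scene",S,{"blue":(398,225),"yellow":(327,255)}),("top",T,{"blue":(339,278),"yellow":(269,278)})):
    for c,(u,v) in cs.items():
        mk=mask(im,c);w=np.zeros_like(mk);w[v-25:v+25,u-25:u+25]=mk[v-25:v+25,u-25:u+25]
        C,H=cv2.findContours(w,cv2.RETR_CCOMP,cv2.CHAIN_APPROX_NONE)
        for k,h in zip(C,H[0]):
            if len(k)>30:
                p,r=circ(ray(n,k[:,0],.03));print(n,c,"hole" if h[3]>=0 else "outer",len(k),p.round(4),r.round(4))
    w=mask(im,"orange");k,l,st,ce=cv2.connectedComponentsWithStats(w)
    print(n,"orange",[(ce[i].round(1).tolist(),int(st[i,4])) for i in range(1,k) if st[i,4]>3])
E
```

```text
scene blue outer 86 [ 0.4268 -0.184 ] 0.0287
scene blue hole 72 [ 0.4295 -0.186 ] 0.0229
scene yellow outer 92 [ 0.4247 -0.0468] 0.028
scene yellow hole 81 [ 0.4271 -0.0488] 0.023
scene orange [([134.8, 163.7], 318), ([304.4, 155.7], 10), ([273.3, 169.8], 17), ([137.5, 192.8], 10), ([189.6, 246.8], 177), ([267.6, 250.0], 36), ([200.0, 253.5], 6), ([228.6, 254.4], 34)]
top blue outer 76 [ 0.4308 -0.1844] 0.0259
top blue hole 68 [ 0.431  -0.1847] 0.0237
top yellow outer 74 [ 0.429  -0.0474] 0.0253
top yellow hole 69 [ 0.4289 -0.0474] 0.0235
top orange [([181.5, 120.9], 40), ([320.6, 169.5], 31), ([285.0, 173.2], 29), ([184.1, 222.2], 84), ([209.0, 232.2], 8), ([237.6, 243.5], 19)]
```

View pics/c1.png

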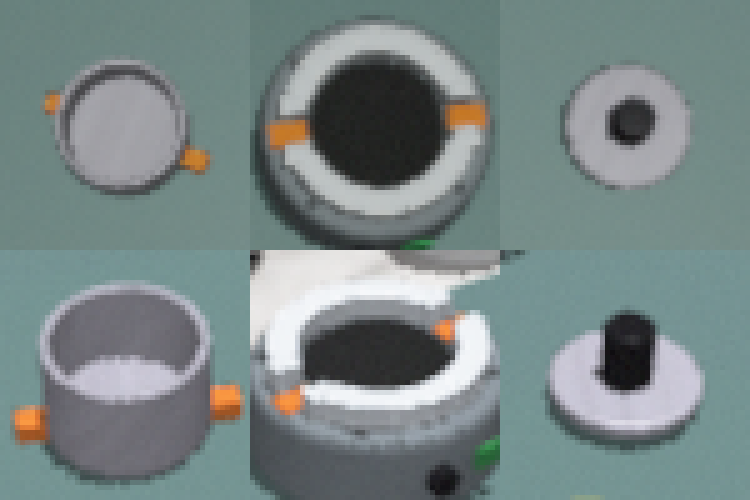

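Run:
```python
from h import *
S=np.load("pics/scene0.npy");T=np.load("pics/top0.npy")
for n in("scene","top"):
    E=np.array(cams.camera_model(n)["extrinsics"]);print(n,"cam",(-E[:3,:3].T@E[:3,3]).round(3))
for nm,n,uv,z in[("pan","scene",(247.5,238),.036),("pan","top",(222.9,236.5),.036),("lid","scene",(333.7,214.7),.011),("lid","top",(303.7,236.5),.011),("knob","scene",(334.5,202),.033),("knob","top",(305,235.1),.033),
 ("lugA","top",(209,232.2),.008),("lugB","top",(237.6,243.5),.008),("lugB","scene",(267.6,250),.006),("lugA","scene",(228.6,254.4),.006),
 ("nL","top",(285,173.2),.035),("nR","top",(320.6,169.5),.035),("nL","scene",(273.3,169.8),.035),("nR","scene",(304.4,155.7),.035),
 ("centrif","top",(130,240),.25),("centrif","top",(130,240),.15),("bottle","top",(181,217),.062),("vial","top",(351,222),.046)]:
    print(nm,n,ray(n,uv,z)[0].round(4))
# collar ring from top and scene: inner edge black disc & outer white
for n,im,(u,v) in(("top",T,(303,172)),("scene",S,(291,165))):
    g=cv2.cvtColor(im,cv2.COLOR_RGB2GRAY);w=np.zeros_like(g);w[v-25:v+25,u-26:u+26]=(g[v-25:v+25,u-26:u+26]>190)*255
    k,l,st,ce=cv2.connectedComponentsWithStats(w)
    pts=np.argwhere(w)[:,::-1] if n=="top" else None
    if n=="top":
        hull=cv2.convexHull(pts)[:,0];p,r=circ(ray(n,hull,.045));print("collar outer",p,r)
    print(n,st[1:].tolist())
```

```text
scene cam [-0.039  0.297  0.602]
top cam [ 0.39  -0.031  0.888]
pan scene [0.5027 0.0448]
pan top [0.5047 0.0449]
lid scene [ 0.507  -0.1159]
lid top [ 0.5129 -0.1162]
knob scene [ 0.5124 -0.1193]
knob top [ 0.5126 -0.1166]
lugA top [0.5164 0.0758]
lugB top [0.4951 0.0171]
lugB scene [0.4922 0.0165]
lugA scene [0.513  0.0732]
nL top [ 0.6377 -0.0744]
nR top [ 0.6479 -0.1468]
nL scene [ 0.6365 -0.0733]
nR scene [ 0.6467 -0.1435]
centrif top [0.4667 0.1606]
centrif top [0.4788 0.1905]
bottle top [0.5363 0.1242]
vial top [ 0.5394 -0.2056]
collar outer [ 0.63971146 -0.11050988] 0.03579186989533164
top [[299, 155, 2, 1, 2], [303, 155, 2, 1, 2], [294, 157, 1, 2, 2], [313, 158, 3, 3, 5], [290, 160, 2, 3, 4], [317, 161, 2, 2, 3], [287, 163, 3, 3, 5], [285, 168, 1, 1, 1], [286, 175, 37, 15, 110]]
scene [[265, 140, 48, 25, 518], [315, 143, 1, 2, 2], [276, 152, 38, 20, 218]]
```

Emit:
move_arm --targets '[{"dx":0.3,"dy":-1,"rz":-0.304},{"dx":0.3,"dy":-1,"rz":-0.304},{"dx":0.3,"dy":-1,"rz":-0.304},{"dx":0.3,"dy":-1,"rz":-0.304},{"dx":0.3,"dy":-1,"rz":-0.304},{"dx":0.3,"dy":-1,"rz":-0.304},{"dx":0.3,"dy":-1,"rz":-0.304},{"dx":0.3,"dy":-1,"rz":-0.304},{"dx":0.3,"dy":-1,"rz":-0.304},{"dx":0.3,"dy":-1,"rz":-0.304}]' --claw 100 --newtons 40

```text
schema error: expected keys dx, dy, dz, rx, ry, rz
```

Emit:
move_arm --targets '[{"dx":0.75,"dy":-1},{"dx":0.75,"dy":-1},{"dx":0.75,"dy":-1},{"dx":0.75,"dy":-1},{"dx":0.75,"dy":-1},{"dx":0.75,"dy":-1},{"dx":0.75,"dy":-1},{"dx":0.75,"dy":-1},{"dx":0.75,"dy":-1},{"dx":0.75,"dy":-1}]'

```text
schema error: expected keys dx, dy, dz, rx, ry, rz
```

Emit:
move_arm --targets '[{"dx":0.3,"dy":-1,"dz":0,"rx":0,"ry":0,"rz":-0.304},{"dx":0.3,"dy":-1,"dz":0,"rx":0,"ry":0,"rz":-0.304},{"dx":0.3,"dy":-1,"dz":0,"rx":0,"ry":0,"rz":-0.304},{"dx":0.3,"dy":-1,"dz":0,"rx":0,"ry":0,"rz":-0.304},{"dx":0.3,"dy":-1,"dz":0,"rx":0,"ry":0,"rz":-0.304},{"dx":0.3,"dy":-1,"dz":0,"rx":0,"ry":0,"rz":-0.304},{"dx":0.3,"dy":-1,"dz":0,"rx":0,"ry":0,"rz":-0.304},{"dx":0.3,"dy":-1,"dz":0,"rx":0,"ry":0,"rz":-0.304},{"dx":0.3,"dy":-1,"dz":0,"rx":0,"ry":0,"rz":-0.304},{"dx":0.3,"dy":-1,"dz":0,"rx":0,"ry":0,"rz":-0.304}]' --claw 100 --newtons 40

```text
t: 1.35
tcp_pos: [0.2762, 0.3407, 0.2311]
tool_rot: [0.821, 0.572, -0.0, 0.0]
force: [0.7, -1.1, 0.3]
finger_gap: 0.998
gripper_force: 0.0
```

Emit:
move_arm --targets '[{"dx":0.75,"dy":-1,"dz":0,"rx":0,"ry":0,"rz":0},{"dx":0.75,"dy":-1,"dz":0,"rx":0,"ry":0,"rz":0},{"dx":0.75,"dy":-1,"dz":0,"rx":0,"ry":0,"rz":0},{"dx":0.75,"dy":-1,"dz":0,"rx":0,"ry":0,"rz":0},{"dx":0.75,"dy":-1,"dz":0,"rx":0,"ry":0,"rz":0},{"dx":0.75,"dy":-1,"dz":0,"rx":0,"ry":0,"rz":0},{"dx":0.75,"dy":-1,"dz":0,"rx":0,"ry":0,"rz":0},{"dx":0.75,"dy":-1,"dz":0,"rx":0,"ry":0,"rz":0},{"dx":0.75,"dy":-1,"dz":0,"rx":0,"ry":0,"rz":0},{"dx":0.75,"dy":-1,"dz":0,"rx":0,"ry":0,"rz":0}]'

```text
t: 2.6
tcp_pos: [0.464, 0.0908, 0.231]
tool_rot: [0.819, 0.574, -0.0, -0.0]
force: [0.0, 0.6, -0.7]
finger_gap: 1.002
gripper_force: 0.0
```

Emit:
move_arm --targets '[{"dx":0.8,"dy":-0.92,"dz":0,"rx":0,"ry":0,"rz":0},{"dx":0.8,"dy":-0.92,"dz":0,"rx":0,"ry":0,"rz":0},{"dx":0,"dy":0,"dz":-1,"rx":0,"ry":0,"rz":0},{"dx":0,"dy":0,"dz":-1,"rx":0,"ry":0,"rz":0},{"dx":0,"dy":0,"dz":-1,"rx":0,"ry":0,"rz":0},{"dx":0,"dy":0,"dz":-1,"rx":0,"ry":0,"rz":0},{"dx":0,"dy":0,"dz":-1,"rx":0,"ry":0,"rz":0},{"dx":0,"dy":0,"dz":-1,"rx":0,"ry":0,"rz":0},{"dx":0,"dy":0,"dz":-0.6,"rx":0,"ry":0,"rz":0},{"dx":0,"dy":0,"dz":-0.4,"rx":0,"ry":0,"rz":0}]'

```text
t: 3.85
tcp_pos: [0.5035, 0.0457, 0.0556]
tool_rot: [0.819, 0.574, -0.0, -0.0]
force: [-0.1, -0.1, -0.5]
finger_gap: 0.993
gripper_force: 0.0
```

Run:
```python
from h import *
S=snap("scene");T=snap("top")
cv2.imwrite("pics/c2.png",np.hstack([crop(S,248,225,45,4),crop(T,224,237,45,4)])[:,:,::-1])
```

```text
(no output)
```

View pics/c2.png

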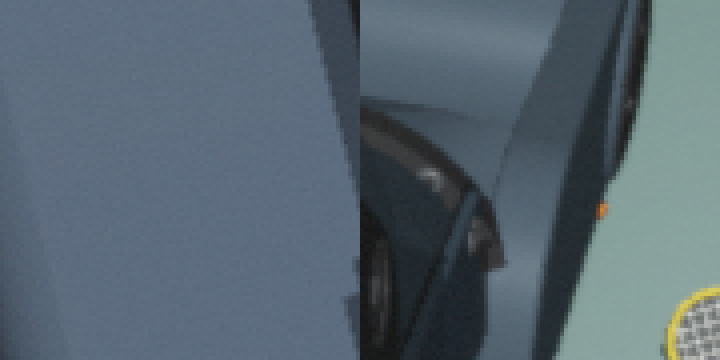

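Only the arm shows, because it blocks both views; one lug is visible at (600,210) in the crop. I'll descend and grasp, watching for force.

Emit:
move_arm --targets '[{"dx":0,"dy":0,"dz":-0.8,"rx":0,"ry":0,"rz":0},{"dx":0,"dy":0,"dz":-0.6,"rx":0,"ry":0,"rz":0},{"dx":0,"dy":0,"dz":-0.5,"rx":0,"ry":0,"rz":0},{"dx":0,"dy":0,"dz":0,"rx":0,"ry":0,"rz":0},{"dx":0,"dy":0,"dz":0,"rx":0,"ry":0,"rz":0},{"dx":0,"dy":0,"dz":0,"rx":0,"ry":0,"rz":0},{"dx":0,"dy":0,"dz":0,"rx":0,"ry":0,"rz":0},{"dx":0,"dy":0,"dz":0,"rx":0,"ry":0,"rz":0},{"dx":0,"dy":0,"dz":0,"rx":0,"ry":0,"rz":0},{"dx":0,"dy":0,"dz":0,"rx":0,"ry":0,"rz":0}]' --claw 50 --newtons 40

```text
t: 5.2
tcp_pos: [0.5044, 0.0459, 0.0123]
tool_rot: [0.819, 0.574, 0.001, 0.001]
force: [-3.4, 2.4, 29.3]
finger_gap: 0.582
gripper_force: 47.0
```

Emit:
move_arm --targets '[{"dx":0,"dy":0,"dz":0.2,"rx":0,"ry":0,"rz":0},{"dx":0,"dy":0,"dz":0.2,"rx":0,"ry":0,"rz":0},{"dx":0,"dy":0,"dz":0.2,"rx":0,"ry":0,"rz":0},{"dx":0,"dy":0,"dz":0.4,"rx":0,"ry":0,"rz":0},{"dx":0,"dy":0,"dz":1,"rx":0,"ry":0,"rz":0},{"dx":0,"dy":0,"dz":1,"rx":0,"ry":0,"rz":0},{"dx":0,"dy":0,"dz":1,"rx":0,"ry":0,"rz":0},{"dx":0,"dy":0,"dz":1,"rx":0,"ry":0,"rz":0},{"dx":0,"dy":0,"dz":1,"rx":0,"ry":0,"rz":0},{"dx":0,"dy":0,"dz":0,"rx":0,"ry":0,"rz":0}]'

```text
t: 6.45
tcp_pos: [0.5049, 0.0456, 0.1606]
tool_rot: [0.819, 0.574, 0.002, 0.002]
force: [-0.4, 0.1, -0.7]
finger_gap: 0.585
gripper_force: 43.6
```

Run:
```python
from h import *
S=snap("scene");T=snap("top");print([px(n,(.504,.046,.16)).round() for n in("scene","top")])
cv2.imwrite("pics/c3.png",np.hstack([S[60:300,120:420],T[120:360,100:400]])[:,:,::-1])
```

```text
[array([243., 172.]), array([216., 227.])]
```

View pics/c3.png

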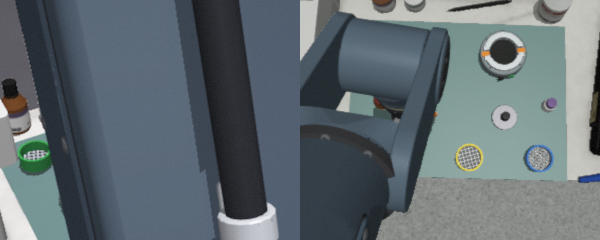

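Emit:
move_arm --targets '[{"dx":0.685,"dy":-0.775,"dz":0,"rx":0,"ry":0,"rz":0.117},{"dx":0.685,"dy":-0.775,"dz":0,"rx":0,"ry":0,"rz":0.117},{"dx":0.685,"dy":-0.775,"dz":0,"rx":0,"ry":0,"rz":0.117},{"dx":0.685,"dy":-0.775,"dz":0,"rx":0,"ry":0,"rz":0.117},{"dx":0.685,"dy":-0.775,"dz":0,"rx":0,"ry":0,"rz":0.117},{"dx":0.685,"dy":-0.775,"dz":0,"rx":0,"ry":0,"rz":0.117},{"dx":0.685,"dy":-0.775,"dz":0,"rx":0,"ry":0,"rz":0.117},{"dx":0.685,"dy":-0.775,"dz":0,"rx":0,"ry":0,"rz":0.117},{"dx":0,"dy":0,"dz":-1,"rx":0,"ry":0,"rz":0},{"dx":0,"dy":0,"dz":-1,"rx":0,"ry":0,"rz":0}]'

```text
t: 7.8
tcp_pos: [0.6398, -0.1094, 0.1062]
tool_rot: [0.656, 0.755, -0.001, -0.001]
force: [0.2, -0.3, -1.3]
finger_gap: 0.58
gripper_force: 43.6
```

Run:
```python
from h import *
S=snap("scene");T=snap("top");print([px(n,(.642,-.11,.09)).round() for n in("scene","top")])
cv2.imwrite("pics/c4.png",np.hstack([crop(S,291,155,60,3),crop(T,303,165,60,3)])[:,:,::-1])
```

```text
[array([290., 136.]), array([305., 164.])]
```

View pics/c4.png

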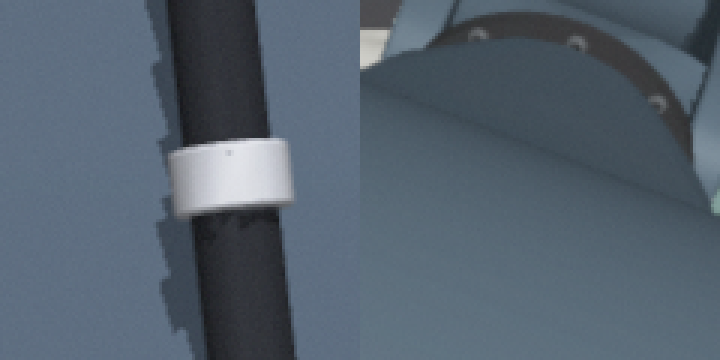

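Emit:
move_arm --targets '[{"dx":0.08,"dy":0,"dz":-0.46,"rx":0,"ry":0,"rz":0},{"dx":0,"dy":0,"dz":-0.46,"rx":0,"ry":0,"rz":0},{"dx":0,"dy":0,"dz":-0.46,"rx":0,"ry":0,"rz":0},{"dx":0,"dy":0,"dz":-0.4,"rx":0,"ry":0,"rz":0},{"dx":0,"dy":0,"dz":-0.1,"rx":0,"ry":0,"rz":0},{"dx":0,"dy":0,"dz":-0.1,"rx":0,"ry":0,"rz":0},{"dx":0,"dy":0,"dz":-0.08,"rx":0,"ry":0,"rz":0},{"dx":0,"dy":0,"dz":-0.06,"rx":0,"ry":0,"rz":0},{"dx":0,"dy":0,"dz":0,"rx":0,"ry":0,"rz":0},{"dx":0,"dy":0,"dz":0,"rx":0,"ry":0,"rz":0}]'

```text
t: 9.15
tcp_pos: [0.6431, -0.1094, 0.0571]
tool_rot: [0.655, 0.755, 0.0, 0.001]
force: [-1.0, 0.4, 6.0]
finger_gap: 0.583
gripper_force: 44.3
```

Run:
```python
from h import *
s=sensors.sense();print(s["force"],s["ft_torque"],s["tcp_pos"],s["tool_rot"])
```

```text
[-1.00213184  0.37532753  5.98741236] [ 0.12289595  0.28449307 -0.01707683] [ 0.64310216 -0.10944378  0.05713723] [6.55375261e-01 7.55303129e-01 2.06420472e-04 6.38532543e-04]
```

Emit:
move_arm --targets '[{"dx":0.05,"dy":0,"dz":0,"rx":0,"ry":0,"rz":0},{"dx":0.04,"dy":0,"dz":0,"rx":0,"ry":0,"rz":0},{"dx":-0.05,"dy":-0.04,"dz":0,"rx":0,"ry":0,"rz":0},{"dx":-0.04,"dy":-0.04,"dz":0,"rx":0,"ry":0,"rz":0},{"dx":-0.04,"dy":0.04,"dz":0,"rx":0,"ry":0,"rz":0},{"dx":-0.04,"dy":0.04,"dz":0,"rx":0,"ry":0,"rz":0},{"dx":0.04,"dy":0.04,"dz":0,"rx":0,"ry":0,"rz":0},{"dx":0.04,"dy":0.04,"dz":0,"rx":0,"ry":0,"rz":0},{"dx":0,"dy":-0.08,"dz":0,"rx":0,"ry":0,"rz":0},{"dx":0,"dy":0,"dz":0,"rx":0,"ry":0,"rz":0}]'

```text
t: 10.4
tcp_pos: [0.642, -0.1092, 0.0551]
tool_rot: [0.656, 0.755, -0.0, -0.001]
force: [-0.5, -0.0, -0.8]
finger_gap: 0.586
gripper_force: 43.6
```

Emit:
move_arm --targets '[{"dx":0,"dy":0,"dz":-0.08,"rx":0,"ry":0,"rz":0},{"dx":0,"dy":0,"dz":-0.08,"rx":0,"ry":0,"rz":0},{"dx":0,"dy":0,"dz":-0.08,"rx":0,"ry":0,"rz":0},{"dx":0,"dy":0,"dz":-0.06,"rx":0,"ry":0,"rz":0},{"dx":0,"dy":0,"dz":0,"rx":0,"ry":0,"rz":0},{"dx":0,"dy":0,"dz":0,"rx":0,"ry":0,"rz":0},{"dx":0,"dy":0,"dz":0,"rx":0,"ry":0,"rz":0},{"dx":0,"dy":0,"dz":0,"rx":0,"ry":0,"rz":0},{"dx":0,"dy":0,"dz":0,"rx":0,"ry":0,"rz":0},{"dx":0,"dy":0,"dz":0,"rx":0,"ry":0,"rz":0}]'

```text
t: 11.65
tcp_pos: [0.642, -0.1092, 0.048]
tool_rot: [0.655, 0.755, -0.0, -0.001]
force: [-4.2, -1.0, -2.9]
finger_gap: 0.584
gripper_force: 43.4
```

Emit:
move_arm --targets '[{"dx":0,"dy":0,"dz":0,"rx":0,"ry":0,"rz":0},{"dx":0,"dy":0,"dz":0,"rx":0,"ry":0,"rz":0},{"dx":0,"dy":0,"dz":0,"rx":0,"ry":0,"rz":0},{"dx":0,"dy":0,"dz":0.2,"rx":0,"ry":0,"rz":0},{"dx":0,"dy":0,"dz":0.6,"rx":0,"ry":0,"rz":0},{"dx":0,"dy":0,"dz":1,"rx":0,"ry":0,"rz":0},{"dx":0,"dy":0,"dz":1,"rx":0,"ry":0,"rz":0},{"dx":0,"dy":0,"dz":1,"rx":0,"ry":0,"rz":0},{"dx":-1,"dy":-0.4,"dz":0,"rx":0,"ry":0,"rz":0},{"dx":-1,"dy":-0.4,"dz":0,"rx":0,"ry":0,"rz":0}]' --claw 100

```text
t: 12.9
tcp_pos: [0.5929, -0.1296, 0.1451]
tool_rot: [0.655, 0.756, 0.0, 0.001]
force: [-0.8, 0.4, -0.0]
finger_gap: 1.001
gripper_force: 0.0
```

Emit:
move_arm --targets '[{"dx":-1,"dy":-0.37,"dz":0,"rx":0,"ry":0,"rz":0},{"dx":-1,"dy":-0.37,"dz":0,"rx":0,"ry":0,"rz":0},{"dx":-1,"dy":-0.37,"dz":0,"rx":0,"ry":0,"rz":0},{"dx":-1,"dy":-0.37,"dz":0,"rx":0,"ry":0,"rz":0},{"dx":-1,"dy":-0.37,"dz":0,"rx":0,"ry":0,"rz":0},{"dx":-1,"dy":-0.37,"dz":0,"rx":0,"ry":0,"rz":0},{"dx":-0.48,"dy":0,"dz":-0.5,"rx":0,"ry":0,"rz":0},{"dx":0,"dy":0,"dz":-0.5,"rx":0,"ry":0,"rz":0},{"dx":0,"dy":0,"dz":-1,"rx":0,"ry":0,"rz":0},{"dx":0,"dy":0,"dz":0,"rx":0,"ry":0,"rz":0}]'

```text
t: 14.15
tcp_pos: [0.4306, -0.1844, 0.0923]
tool_rot: [0.655, 0.755, -0.0, -0.001]
force: [-0.0, -0.3, 0.3]
finger_gap: 1.001
gripper_force: 0.0
```

Run:
```python
from h import *
S=snap("scene");T=snap("top")
cv2.imwrite("pics/c5.png",np.hstack([crop(S,291,160,36,10)[:,:,:],crop(T,303,172,36,10)])[:,:,::-1][:600])
cv2.imwrite("pics/c5.png",cv2.resize(np.hstack([S[70:350,120:460],T[120:400,120:420]]),(768,336))[:,:,::-1]) if 0 else None
cv2.imwrite("pics/c5.png",np.hstack([crop(S,291,160,36,5),crop(T,303,172,36,5)])[:,:,::-1])
```

```text
(no output)
```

View pics/c5.png

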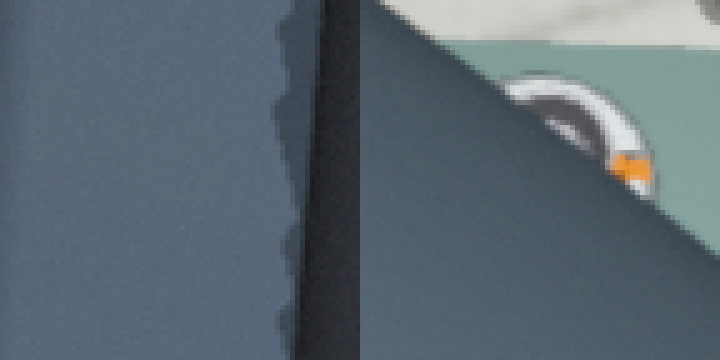

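Emit:
move_arm --targets '[{"dx":0,"dy":-0.04,"dz":-0.9,"rx":0,"ry":0,"rz":0},{"dx":0,"dy":0,"dz":-0.9,"rx":0,"ry":0,"rz":0},{"dx":0,"dy":0,"dz":-0.8,"rx":0,"ry":0,"rz":0},{"dx":0,"dy":0,"dz":-0.5,"rx":0,"ry":0,"rz":0},{"dx":0,"dy":0,"dz":-0.2,"rx":0,"ry":0,"rz":0},{"dx":0,"dy":0,"dz":-0.14,"rx":0,"ry":0,"rz":0},{"dx":0,"dy":0,"dz":0,"rx":0,"ry":0,"rz":0},{"dx":0,"dy":0,"dz":0,"rx":0,"ry":0,"rz":0},{"dx":0,"dy":0,"dz":0,"rx":0,"ry":0,"rz":0},{"dx":0,"dy":0,"dz":0,"rx":0,"ry":0,"rz":0}]'

```text
t: 15.5
tcp_pos: [0.4308, -0.1859, 0.0075]
tool_rot: [0.655, 0.755, 0.0, 0.0]
force: [0.3, 0.4, 0.0]
finger_gap: 0.999
gripper_force: 0.0
```

Emit:
move_arm --targets '[{"dx":0,"dy":0,"dz":0,"rx":0,"ry":0,"rz":0},{"dx":0,"dy":0,"dz":0,"rx":0,"ry":0,"rz":0},{"dx":0,"dy":0,"dz":0,"rx":0,"ry":0,"rz":0},{"dx":0,"dy":0,"dz":0,"rx":0,"ry":0,"rz":0},{"dx":0,"dy":0,"dz":0,"rx":0,"ry":0,"rz":0},{"dx":0,"dy":0,"dz":0,"rx":0,"ry":0,"rz":0},{"dx":0,"dy":0,"dz":0,"rx":0,"ry":0,"rz":0},{"dx":0,"dy":0,"dz":0,"rx":0,"ry":0,"rz":0},{"dx":0,"dy":0,"dz":0,"rx":0,"ry":0,"rz":0},{"dx":0,"dy":0,"dz":0,"rx":0,"ry":0,"rz":0}]' --claw 50

```text
t: 16.75
tcp_pos: [0.4307, -0.1858, 0.0077]
tool_rot: [0.655, 0.755, -0.0, 0.0]
force: [-0.7, 0.8, 5.3]
finger_gap: 0.587
gripper_force: 41.3
```

Emit:
move_arm --targets '[{"dx":0,"dy":0,"dz":0.4,"rx":0,"ry":0,"rz":0},{"dx":0,"dy":0,"dz":1,"rx":0,"ry":0,"rz":0},{"dx":0,"dy":0,"dz":1,"rx":0,"ry":0,"rz":0},{"dx":0,"dy":0,"dz":1,"rx":0,"ry":0,"rz":0},{"dx":0,"dy":0,"dz":1,"rx":0,"ry":0,"rz":0},{"dx":1,"dy":0.36,"dz":0,"rx":0,"ry":0,"rz":0},{"dx":1,"dy":0.36,"dz":0,"rx":0,"ry":0,"rz":0},{"dx":1,"dy":0.36,"dz":0,"rx":0,"ry":0,"rz":0},{"dx":1,"dy":0.36,"dz":0,"rx":0,"ry":0,"rz":0},{"dx":1,"dy":0.36,"dz":0,"rx":0,"ry":0,"rz":0}]'

```text
t: 18.0
tcp_pos: [0.5561, -0.1402, 0.1175]
tool_rot: [0.655, 0.755, -0.0, -0.0]
force: [-0.3, -0.4, -0.9]
finger_gap: 0.587
gripper_force: 42.0
```

Emit:
move_arm --targets '[{"dx":0.86,"dy":0.316,"dz":0,"rx":0,"ry":0,"rz":0},{"dx":0.86,"dy":0.316,"dz":0,"rx":0,"ry":0,"rz":0},{"dx":0.86,"dy":0.316,"dz":0,"rx":0,"ry":0,"rz":0},{"dx":0.86,"dy":0.316,"dz":0,"rx":0,"ry":0,"rz":0},{"dx":0,"dy":0,"dz":-0.5,"rx":0,"ry":0,"rz":0},{"dx":0,"dy":0,"dz":-0.5,"rx":0,"ry":0,"rz":0},{"dx":0,"dy":0,"dz":-0.4,"rx":0,"ry":0,"rz":0},{"dx":0,"dy":0,"dz":0,"rx":0,"ry":0,"rz":0},{"dx":0,"dy":0,"dz":0,"rx":0,"ry":0,"rz":0},{"dx":0,"dy":0,"dz":0,"rx":0,"ry":0,"rz":0}]'

```text
t: 19.25
tcp_pos: [0.642, -0.1094, 0.0829]
tool_rot: [0.655, 0.755, 0.0, 0.0]
force: [0.4, 0.2, -1.3]
finger_gap: 0.591
gripper_force: 41.9
```

Emit:
move_arm --targets '[{"dx":0,"dy":0,"dz":-0.08,"rx":0,"ry":0,"rz":0},{"dx":0,"dy":0,"dz":-0.08,"rx":0,"ry":0,"rz":0},{"dx":0,"dy":0,"dz":-0.08,"rx":0,"ry":0,"rz":0},{"dx":0,"dy":0,"dz":-0.08,"rx":0,"ry":0,"rz":0},{"dx":0,"dy":0,"dz":-0.06,"rx":0,"ry":0,"rz":0},{"dx":0,"dy":0,"dz":0,"rx":0,"ry":0,"rz":0},{"dx":0,"dy":0,"dz":0,"rx":0,"ry":0,"rz":0},{"dx":0,"dy":0,"dz":0,"rx":0,"ry":0,"rz":0},{"dx":0,"dy":0,"dz":0,"rx":0,"ry":0,"rz":0},{"dx":0,"dy":0,"dz":0,"rx":0,"ry":0,"rz":0}]'

```text
t: 20.5
tcp_pos: [0.6417, -0.1092, 0.0728]
tool_rot: [0.655, 0.755, -0.0, -0.0]
force: [-0.2, -0.1, -0.9]
finger_gap: 0.588
gripper_force: 42.0
```

Emit:
move_arm --targets '[{"dx":0,"dy":0,"dz":0,"rx":0,"ry":0,"rz":0},{"dx":0,"dy":0,"dz":0,"rx":0,"ry":0,"rz":0},{"dx":0,"dy":0,"dz":0,"rx":0,"ry":0,"rz":0},{"dx":0,"dy":0,"dz":0.2,"rx":0,"ry":0,"rz":0},{"dx":0,"dy":0,"dz":0.6,"rx":0,"ry":0,"rz":0},{"dx":0,"dy":0,"dz":1,"rx":0,"ry":0,"rz":0},{"dx":0,"dy":0,"dz":1,"rx":0,"ry":0,"rz":0},{"dx":-0.56,"dy":0.24,"dz":0,"rx":0,"ry":0,"rz":0},{"dx":-1,"dy":0.3,"dz":0,"rx":0,"ry":0,"rz":0},{"dx":-1,"dy":0.3,"dz":0,"rx":0,"ry":0,"rz":0}]' --claw 100

```text
t: 21.75
tcp_pos: [0.5775, -0.0882, 0.1442]
tool_rot: [0.655, 0.755, 0.0, 0.001]
force: [-0.4, -0.8, 0.8]
finger_gap: 1.001
gripper_force: 0.0
```

Emit:
move_arm --targets '[{"dx":-1,"dy":0.27,"dz":0,"rx":0,"ry":0,"rz":0},{"dx":-1,"dy":0.27,"dz":0,"rx":0,"ry":0,"rz":0},{"dx":-1,"dy":0.27,"dz":0,"rx":0,"ry":0,"rz":0},{"dx":-1,"dy":0.27,"dz":0,"rx":0,"ry":0,"rz":0},{"dx":-1,"dy":0.27,"dz":0,"rx":0,"ry":0,"rz":0},{"dx":-1,"dy":0.27,"dz":0,"rx":0,"ry":0,"rz":0},{"dx":0,"dy":0,"dz":-1,"rx":0,"ry":0,"rz":0},{"dx":0,"dy":0,"dz":-1,"rx":0,"ry":0,"rz":0},{"dx":0,"dy":0,"dz":0,"rx":0,"ry":0,"rz":0},{"dx":0,"dy":0,"dz":0,"rx":0,"ry":0,"rz":0}]'

```text
t: 23.0
tcp_pos: [0.4284, -0.048, 0.0937]
tool_rot: [0.655, 0.755, 0.0, 0.001]
force: [0.2, -0.0, 0.8]
finger_gap: 1.0
gripper_force: 0.0
```

Descend 86 mm, then close.

Emit:
move_arm --targets '[{"dx":0,"dy":0,"dz":-0.9,"rx":0,"ry":0,"rz":0},{"dx":0,"dy":0,"dz":-0.9,"rx":0,"ry":0,"rz":0},{"dx":0,"dy":0,"dz":-0.8,"rx":0,"ry":0,"rz":0},{"dx":0,"dy":0,"dz":-0.5,"rx":0,"ry":0,"rz":0},{"dx":0,"dy":0,"dz":-0.2,"rx":0,"ry":0,"rz":0},{"dx":0,"dy":0,"dz":-0.14,"rx":0,"ry":0,"rz":0},{"dx":0,"dy":0,"dz":0,"rx":0,"ry":0,"rz":0},{"dx":0,"dy":0,"dz":0,"rx":0,"ry":0,"rz":0},{"dx":0,"dy":0,"dz":0,"rx":0,"ry":0,"rz":0},{"dx":0,"dy":0,"dz":0,"rx":0,"ry":0,"rz":0}]'

```text
t: 24.25
tcp_pos: [0.4278, -0.0477, 0.007]
tool_rot: [0.655, 0.755, 0.0, 0.0]
force: [0.3, 0.1, -0.6]
finger_gap: 1.001
gripper_force: 0.0
```

Emit:
move_arm --targets '[{"dx":0,"dy":0,"dz":0,"rx":0,"ry":0,"rz":0},{"dx":0,"dy":0,"dz":0,"rx":0,"ry":0,"rz":0},{"dx":0,"dy":0,"dz":0,"rx":0,"ry":0,"rz":0},{"dx":0,"dy":0,"dz":0,"rx":0,"ry":0,"rz":0},{"dx":0,"dy":0,"dz":0,"rx":0,"ry":0,"rz":0},{"dx":0,"dy":0,"dz":0,"rx":0,"ry":0,"rz":0},{"dx":0,"dy":0,"dz":0,"rx":0,"ry":0,"rz":0},{"dx":0,"dy":0,"dz":0,"rx":0,"ry":0,"rz":0},{"dx":0,"dy":0,"dz":0,"rx":0,"ry":0,"rz":0},{"dx":0,"dy":0,"dz":0,"rx":0,"ry":0,"rz":0}]' --claw 50

```text
t: 25.5
tcp_pos: [0.4277, -0.0477, 0.0072]
tool_rot: [0.655, 0.755, 0.0, 0.0]
force: [-0.8, -0.5, 5.5]
finger_gap: 0.595
gripper_force: 40.9
```

Emit:
move_arm --targets '[{"dx":0,"dy":0,"dz":0.4,"rx":0,"ry":0,"rz":0},{"dx":0,"dy":0,"dz":1,"rx":0,"ry":0,"rz":0},{"dx":0,"dy":0,"dz":1,"rx":0,"ry":0,"rz":0},{"dx":0,"dy":0,"dz":1,"rx":0,"ry":0,"rz":0},{"dx":0,"dy":0,"dz":1,"rx":0,"ry":0,"rz":0},{"dx":0,"dy":0,"dz":1,"rx":0,"ry":0,"rz":0},{"dx":1,"dy":-0.28,"dz":0,"rx":0,"ry":0,"rz":0},{"dx":1,"dy":-0.28,"dz":0,"rx":0,"ry":0,"rz":0},{"dx":1,"dy":-0.28,"dz":0,"rx":0,"ry":0,"rz":0},{"dx":1,"dy":-0.28,"dz":0,"rx":0,"ry":0,"rz":0}]'

```text
t: 26.75
tcp_pos: [0.5279, -0.0756, 0.1421]
tool_rot: [0.655, 0.755, -0.0, -0.0]
force: [-0.0, 0.7, -0.5]
finger_gap: 0.593
gripper_force: 42.0
```

Emit:
move_arm --targets '[{"dx":0.914,"dy":-0.268,"dz":0,"rx":0,"ry":0,"rz":0},{"dx":0.914,"dy":-0.268,"dz":0,"rx":0,"ry":0,"rz":0},{"dx":0.914,"dy":-0.268,"dz":0,"rx":0,"ry":0,"rz":0},{"dx":0.914,"dy":-0.268,"dz":0,"rx":0,"ry":0,"rz":0},{"dx":0.914,"dy":-0.268,"dz":0,"rx":0,"ry":0,"rz":0},{"dx":0,"dy":0,"dz":-0.5,"rx":0,"ry":0,"rz":0},{"dx":0,"dy":0,"dz":-0.5,"rx":0,"ry":0,"rz":0},{"dx":0,"dy":0,"dz":-0.4,"rx":0,"ry":0,"rz":0},{"dx":0,"dy":0,"dz":0,"rx":0,"ry":0,"rz":0},{"dx":0,"dy":0,"dz":0,"rx":0,"ry":0,"rz":0}]'

```text
t: 28.0
tcp_pos: [0.6418, -0.1091, 0.1069]
tool_rot: [0.655, 0.755, 0.0, 0.0]
force: [-0.2, 0.2, -1.0]
finger_gap: 0.594
gripper_force: 42.0
```

Lower 10.6 mm.

Emit:
move_arm --targets '[{"dx":0,"dy":0,"dz":-0.08,"rx":0,"ry":0,"rz":0},{"dx":0,"dy":0,"dz":-0.08,"rx":0,"ry":0,"rz":0},{"dx":0,"dy":0,"dz":-0.08,"rx":0,"ry":0,"rz":0},{"dx":0,"dy":0,"dz":-0.08,"rx":0,"ry":0,"rz":0},{"dx":0,"dy":0,"dz":-0.08,"rx":0,"ry":0,"rz":0},{"dx":0,"dy":0,"dz":-0.02,"rx":0,"ry":0,"rz":0},{"dx":0,"dy":0,"dz":0,"rx":0,"ry":0,"rz":0},{"dx":0,"dy":0,"dz":0,"rx":0,"ry":0,"rz":0},{"dx":0,"dy":0,"dz":0,"rx":0,"ry":0,"rz":0},{"dx":0,"dy":0,"dz":0,"rx":0,"ry":0,"rz":0}]'

```text
t: 29.25
tcp_pos: [0.642, -0.1092, 0.0963]
tool_rot: [0.655, 0.755, 0.0, 0.0]
force: [0.6, 0.4, -0.3]
finger_gap: 0.589
gripper_force: 42.1
```

Emit:
move_arm --targets '[{"dx":0,"dy":0,"dz":0,"rx":0,"ry":0,"rz":0},{"dx":0,"dy":0,"dz":0,"rx":0,"ry":0,"rz":0},{"dx":0,"dy":0,"dz":0,"rx":0,"ry":0,"rz":0},{"dx":0,"dy":0,"dz":0.2,"rx":0,"ry":0,"rz":0},{"dx":0,"dy":0,"dz":0.6,"rx":0,"ry":0,"rz":0},{"dx":0,"dy":0,"dz":1,"rx":0,"ry":0,"rz":0},{"dx":0,"dy":0,"dz":1,"rx":0,"ry":0,"rz":0},{"dx":-0.86,"dy":-0.05,"dz":0,"rx":0,"ry":0,"rz":0},{"dx":-0.86,"dy":-0.05,"dz":0,"rx":0,"ry":0,"rz":0},{"dx":-0.86,"dy":-0.05,"dz":0,"rx":0,"ry":0,"rz":0}]' --claw 100

```text
t: 30.5
tcp_pos: [0.5773, -0.1131, 0.1678]
tool_rot: [0.655, 0.755, 0.0, 0.001]
force: [-0.5, 0.0, 0.4]
finger_gap: 0.998
gripper_force: 0.0
```

Emit:
move_arm --targets '[{"dx":-0.87,"dy":-0.05,"dz":0,"rx":0,"ry":0,"rz":0},{"dx":-0.87,"dy":-0.06,"dz":0,"rx":0,"ry":0,"rz":0},{"dx":-0.87,"dy":-0.06,"dz":0,"rx":0,"ry":0,"rz":0},{"dx":0,"dy":0,"dz":-1,"rx":0,"ry":0,"rz":0},{"dx":0,"dy":0,"dz":-1,"rx":0,"ry":0,"rz":0},{"dx":0,"dy":0,"dz":-1,"rx":0,"ry":0,"rz":0},{"dx":0,"dy":0,"dz":-1,"rx":0,"ry":0,"rz":0},{"dx":0,"dy":0,"dz":-0.6,"rx":0,"ry":0,"rz":0},{"dx":0,"dy":0,"dz":0,"rx":0,"ry":0,"rz":0},{"dx":0,"dy":0,"dz":0,"rx":0,"ry":0,"rz":0}]' --claw 55

```text
t: 31.75
tcp_pos: [0.5129, -0.1175, 0.0522]
tool_rot: [0.655, 0.755, 0.0, 0.001]
force: [0.5, -0.5, -0.1]
finger_gap: 0.552
gripper_force: 0.0
```

Emit:
move_arm --targets '[{"dx":0,"dy":0,"dz":-0.6,"rx":0,"ry":0,"rz":0},{"dx":0,"dy":0,"dz":-0.4,"rx":0,"ry":0,"rz":0},{"dx":0,"dy":0,"dz":-0.3,"rx":0,"ry":0,"rz":0},{"dx":0,"dy":0,"dz":-0.16,"rx":0,"ry":0,"rz":0},{"dx":0,"dy":0,"dz":-0.1,"rx":0,"ry":0,"rz":0},{"dx":0,"dy":0,"dz":0,"rx":0,"ry":0,"rz":0},{"dx":0,"dy":0,"dz":0,"rx":0,"ry":0,"rz":0},{"dx":0,"dy":0,"dz":0,"rx":0,"ry":0,"rz":0},{"dx":0,"dy":0,"dz":0,"rx":0,"ry":0,"rz":0},{"dx":0,"dy":0,"dz":0,"rx":0,"ry":0,"rz":0}]'

```text
t: 33.0
tcp_pos: [0.5122, -0.1172, 0.0124]
tool_rot: [0.655, 0.755, 0.0, 0.0]
force: [-0.0, -0.1, 0.3]
finger_gap: 0.55
gripper_force: 0.0
```

Emit:
move_arm --targets '[{"dx":0,"dy":0,"dz":0,"rx":0,"ry":0,"rz":0},{"dx":0,"dy":0,"dz":0,"rx":0,"ry":0,"rz":0},{"dx":0,"dy":0,"dz":0,"rx":0,"ry":0,"rz":0},{"dx":0,"dy":0,"dz":0,"rx":0,"ry":0,"rz":0},{"dx":0,"dy":0,"dz":0,"rx":0,"ry":0,"rz":0},{"dx":0,"dy":0,"dz":0,"rx":0,"ry":0,"rz":0},{"dx":0,"dy":0,"dz":0,"rx":0,"ry":0,"rz":0},{"dx":0,"dy":0,"dz":0,"rx":0,"ry":0,"rz":0},{"dx":0,"dy":0,"dz":0,"rx":0,"ry":0,"rz":0},{"dx":0,"dy":0,"dz":0,"rx":0,"ry":0,"rz":0}]' --claw 10

```text
t: 34.25
tcp_pos: [0.5122, -0.1172, 0.0125]
tool_rot: [0.655, 0.755, 0.0, 0.0]
force: [-0.5, 0.7, 5.8]
finger_gap: 0.189
gripper_force: 39.3
```

Emit:
move_arm --targets '[{"dx":0,"dy":0,"dz":0.4,"rx":0,"ry":0,"rz":0},{"dx":0,"dy":0,"dz":1,"rx":0,"ry":0,"rz":0},{"dx":0,"dy":0,"dz":1,"rx":0,"ry":0,"rz":0},{"dx":0,"dy":0,"dz":1,"rx":0,"ry":0,"rz":0},{"dx":0,"dy":0,"dz":1,"rx":0,"ry":0,"rz":0},{"dx":0,"dy":0,"dz":1,"rx":0,"ry":0,"rz":0},{"dx":0,"dy":0,"dz":0.6,"rx":0,"ry":0,"rz":0},{"dx":0.8,"dy":0.05,"dz":0,"rx":0,"ry":0,"rz":0},{"dx":0.8,"dy":0.05,"dz":0,"rx":0,"ry":0,"rz":0},{"dx":0.8,"dy":0.05,"dz":0,"rx":0,"ry":0,"rz":0}]'

```text
t: 35.5
tcp_pos: [0.5724, -0.1133, 0.1621]
tool_rot: [0.655, 0.755, -0.0, -0.0]
force: [0.9, 0.6, -0.8]
finger_gap: 0.191
gripper_force: 39.2
```

Emit:
move_arm --targets '[{"dx":0.8,"dy":0.05,"dz":0,"rx":0,"ry":0,"rz":0},{"dx":0.8,"dy":0.06,"dz":0,"rx":0,"ry":0,"rz":0},{"dx":0.8,"dy":0.06,"dz":0,"rx":0,"ry":0,"rz":0},{"dx":0.39,"dy":0,"dz":0,"rx":0,"ry":0,"rz":0},{"dx":0,"dy":0,"dz":-0.5,"rx":0,"ry":0,"rz":0},{"dx":0,"dy":0,"dz":-0.4,"rx":0,"ry":0,"rz":0},{"dx":0,"dy":0,"dz":-0.18,"rx":0,"ry":0,"rz":0},{"dx":0,"dy":0,"dz":0,"rx":0,"ry":0,"rz":0},{"dx":0,"dy":0,"dz":0,"rx":0,"ry":0,"rz":0},{"dx":0,"dy":0,"dz":0,"rx":0,"ry":0,"rz":0}]'

```text
t: 36.75
tcp_pos: [0.6422, -0.1093, 0.1358]
tool_rot: [0.655, 0.755, 0.0, 0.0]
force: [-0.5, 0.3, -1.0]
finger_gap: 0.189
gripper_force: 39.2
```

Emit:
move_arm --targets '[{"dx":0,"dy":0,"dz":-0.08,"rx":0,"ry":0,"rz":0},{"dx":0,"dy":0,"dz":-0.08,"rx":0,"ry":0,"rz":0},{"dx":0,"dy":0,"dz":-0.08,"rx":0,"ry":0,"rz":0},{"dx":0,"dy":0,"dz":-0.08,"rx":0,"ry":0,"rz":0},{"dx":0,"dy":0,"dz":-0.08,"rx":0,"ry":0,"rz":0},{"dx":0,"dy":0,"dz":0,"rx":0,"ry":0,"rz":0},{"dx":0,"dy":0,"dz":0,"rx":0,"ry":0,"rz":0},{"dx":0,"dy":0,"dz":0,"rx":0,"ry":0,"rz":0},{"dx":0,"dy":0,"dz":0,"rx":0,"ry":0,"rz":0},{"dx":0,"dy":0,"dz":0,"rx":0,"ry":0,"rz":0}]'

```text
t: 38.0
tcp_pos: [0.642, -0.1092, 0.1255]
tool_rot: [0.655, 0.755, 0.0, 0.0]
force: [0.6, 0.9, 1.5]
finger_gap: 0.195
gripper_force: 39.4
```

Emit:
move_arm --targets '[{"dx":0,"dy":0,"dz":0,"rx":0,"ry":0,"rz":0},{"dx":0,"dy":0,"dz":0,"rx":0,"ry":0,"rz":0},{"dx":0,"dy":0,"dz":0,"rx":0,"ry":0,"rz":0},{"dx":0,"dy":0,"dz":0.2,"rx":0,"ry":0,"rz":0},{"dx":0,"dy":0,"dz":0.6,"rx":0,"ry":0,"rz":0},{"dx":0,"dy":0,"dz":1,"rx":0,"ry":0,"rz":0},{"dx":0,"dy":0,"dz":1,"rx":0,"ry":0,"rz":0},{"dx":0,"dy":0,"dz":1,"rx":0,"ry":0,"rz":0},{"dx":-1,"dy":0,"dz":0,"rx":0,"ry":0,"rz":0},{"dx":-1,"dy":0,"dz":0,"rx":0,"ry":0,"rz":0}]' --claw 60

```text
t: 39.25
tcp_pos: [0.592, -0.1094, 0.2221]
tool_rot: [0.655, 0.755, 0.0, 0.001]
force: [-0.4, 0.1, 0.8]
finger_gap: 0.6
gripper_force: 0.0
```

Emit:
move_arm --targets '[{"dx":-1,"dy":0.4,"dz":0,"rx":0,"ry":0,"rz":0},{"dx":-1,"dy":0.4,"dz":0,"rx":0,"ry":0,"rz":0},{"dx":-1,"dy":0.4,"dz":0,"rx":0,"ry":0,"rz":0},{"dx":-1,"dy":0.4,"dz":0,"rx":0,"ry":0,"rz":0},{"dx":-1,"dy":0.4,"dz":0,"rx":0,"ry":0,"rz":0},{"dx":-1,"dy":0.4,"dz":0,"rx":0,"ry":0,"rz":0},{"dx":-1,"dy":0.6,"dz":0,"rx":0,"ry":0,"rz":0},{"dx":0,"dy":1,"dz":0,"rx":0,"ry":0,"rz":0},{"dx":0,"dy":1,"dz":0,"rx":0,"ry":0,"rz":0},{"dx":0,"dy":1,"dz":0,"rx":0,"ry":0,"rz":0}]'

```text
t: 40.5
tcp_pos: [0.4175, 0.0414, 0.2216]
tool_rot: [0.656, 0.755, 0.001, 0.001]
force: [-0.3, 0.9, 0.2]
finger_gap: 0.599
gripper_force: 0.0
```

Emit:
move_arm --targets '[{"dx":-0.2,"dy":1,"dz":0,"rx":0,"ry":0,"rz":0},{"dx":-0.3,"dy":1,"dz":0,"rx":0,"ry":0,"rz":0},{"dx":-0.4,"dy":1,"dz":0,"rx":0,"ry":0,"rz":0},{"dx":-0.5,"dy":1,"dz":0,"rx":0,"ry":0,"rz":0},{"dx":-0.5,"dy":1,"dz":0,"rx":0,"ry":0,"rz":0},{"dx":-0.5,"dy":1,"dz":0,"rx":0,"ry":0,"rz":0},{"dx":-0.5,"dy":1,"dz":0,"rx":0,"ry":0,"rz":0},{"dx":-0.5,"dy":1,"dz":0,"rx":0,"ry":0,"rz":0},{"dx":-0.5,"dy":1,"dz":0,"rx":0,"ry":0,"rz":0},{"dx":-0.5,"dy":1,"dz":0,"rx":0,"ry":0,"rz":0}]'

```text
t: 41.75
tcp_pos: [0.307, 0.2919, 0.2215]
tool_rot: [0.655, 0.755, 0.001, 0.0]
force: [0.5, -1.1, -0.1]
finger_gap: 0.601
gripper_force: 0.0
```

Run:
```python
from h import *
S=snap("scene");T=snap("top")
cv2.imwrite("pics/c6.png",np.vstack([np.hstack([cv2.resize(S,(400,300)),cv2.resize(T,(400,300))]),np.hstack([np.pad(crop(S,291,140,50,3),((0,0),(0,100),(0,0))),np.pad(crop(T,303,165,50,3),((0,0),(0,100),(0,0)))])])[:,:,::-1])
```

```text
(no output)
```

View pics/c6.png

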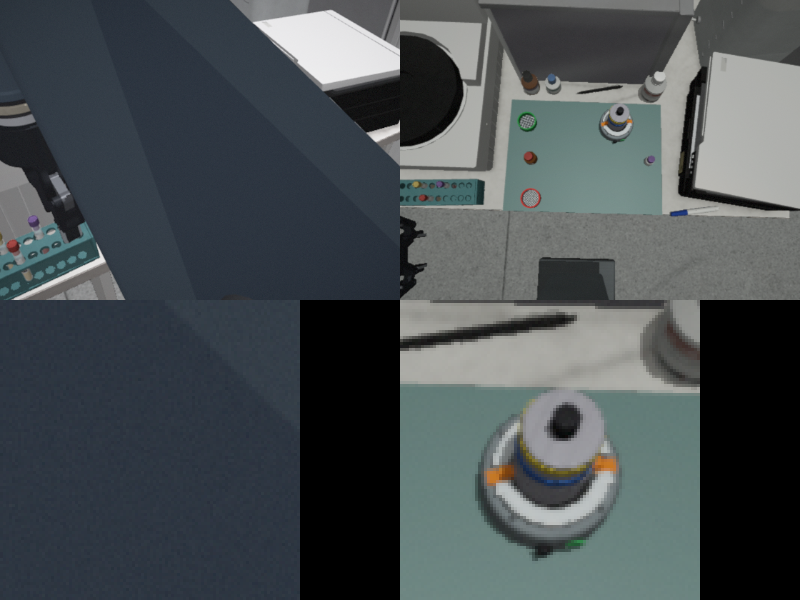

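The top view shows the upright stack (lid, yellow, blue, pan) with its lugs in the notches at about (500,475) and (605,465) in the crop. The bottle, vial and red sieve are still standing. The scene view is blocked by the arm. The heights at release match full nesting, so I'm signing off.

```bash
python3 -c "
from station import order
print(order.sign_off())"
```

```text
the job is handed in; nothing more can be done
None
```

The stack is built and the job handed in at about 42 s: the pan's lugs are in the notches, then blue, yellow and the lid, each released at its expected nested height; the top view shows it upright and the red sieve, bottle and vial still standing.

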